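# Clear the test kiln's lid, then hold it just below its balance point for strut setting

### The arm

A 6-joint arm with a two-finger parallel gripper is mounted at the origin on the work surface. World frame = base frame: x ahead of the robot, y to its left, z up, the work surface at z = 0. Lengths are in m, angles in rad, forces in N, time in s.
With the tool pointing down it reaches from about 0.35 to 1 m from the base axis. Payload 7.1 kg.
Tool frame: the origin (TCP) lies at the very end of the fingers, on their centre line; the grasp point (between the pads) lies bot.grip_depth behind it (bot.grip_depth is the distance from the TCP to the grasp point, in m); y points along the fingers, z is the direction in which the jaws open and shut, and the axes are right-handed (so a half turn about y gives the same grasp; the last joint's range is limited). The gripper opens to 85 mm and grips with 20 to 120 N. Pads are 22 mm wide; open, the fingers measure 114 mm over their backs; the gripper's body (76 mm by 85 mm) begins 54 mm behind the grasp point. The pads swing forward as they close: fully open they stand 13 mm farther back than shut.
Start: joints at [-1.186, 0.423, 1.63, -0, 1.089, -0.019], TCP at [0.246, -0.575, 0.231] pointing down, gripper open.
Joint ranges: [-3, 3], [-0.9, 2.11], [0.09, 2.58], [-1.31, 4.45], [0.11, 2.69], [-2.54, 2.54]. Speed limits (rad/s): [2.39, 2.39, 3.01, 3.14, 3.14, 3.14].

### API

Orientations are given as a rotation vector (axis times angle).
In Python, from station import bot gives the robot as it stands.
- The arm moves only by the tool step_arm, never from a script. Its argument "moves" is text: rows parted by semicolons, each of 7 numbers parted by spaces: the closure in counts, from 0 (fully open) to 255 (shut), then the shift along the tool's x, y, z in m, then the turn, a rotation vector about the tool's x, y, z in degrees. A call has 1 to 12 rows; each row shifts and turns the commanded pose from where the row before left it, along the tool's axes as they then stand; what a row does not reach is not made up. A row lasts 1/8 s, in which the tool goes at most 62.5 mm and 10.7 degrees, less where a joint would pass 70% of its speed; a pose out of reach is approached as far as the arm can. A call with a gripper value outside its range is refused whole. The fingers move at their own pace and stop on an object; the grip force is fixed at half the most. Time passes only in rows, so rows that do not move let the fingers close. It gives the time, the measured TCP pose, the force and the opening at its end, in the units of the state.
- bot.observe(): the state, without advancing time (a new reading comes with each control period).
- bot.read_camera(name): name is "scene" or "top" or "wrist"; returns a dict with "pixels" (480x640x3 uint8, blue, green, red), "range_z" (480x640 float32, m along the optical axis (not along the pixel's ray), 0 where there is no reading), "fx", "fy", "cx", "cy" (pixels), "distortion" ([k1, k2, p1, p2, k3] as OpenCV has them; the pictures are not rectified), "world_to_cam" (4x4, takes a point from world to camera coordinates). Camera axes: x right, y up, looking along -z (the intrinsics and any distortion apply to the point x, -y, -z); pixel columns grow to the right and rows downward; lengths in m; the calibration is good to about 2 mm. A picture is of the moment at which its call begins.
- bot.finish_job(): hands the job in, once; it reports no verdict.
Trained networks look in a picture, given as the dict that the camera call returned (one of the last four; its "shot" number tells which), for a name from the list of things; names that differ only in an ending like _2 or _b are one class to them, and where a whole thing is asked for, a point or a joint stands for the part that bears it (a point fixed in the world has none). Each returns a list of dicts, best first, with "p" (0 to 1); they miss things now and then, are a little off and sometimes report something else, mostly with a low value. They report only what shows in the picture. A call takes as long as a camera call. They do not tell look-alikes from the thing itself.
- bot.find_in(picture, label): "location" ([x, y, z] in m, in world coordinates, good to about 4 mm: the middle of the surface that is visible of it).
- bot.regions_of(picture, label): "pixels" (480x640 bool, what is visible of it).
The state is a dict: "time_s": time; "joint_positions": joint angles; "qvel": joint speeds; "effort": joint torques, N m; "eef_pos": TCP position; "ee_rot": TCP orientation; "contact_force": force on the tool from outside, world axes, zero at the start; "moment": the same for the moment, N m; "width": opening from 0.0 (shut) to 1.0 (fully open).
Only numpy, scipy, OpenCV 4.12 (cv2) and the standard library are available. Lean on these libraries where they do the work, as an engineer would, in place of code of your own. Each camera call takes 0.05 s, during which the arm holds its last target.

### The job

I have to set the gas struts of the small test kiln: first clear its lid by taking the two tumblers that stand on it to the one on the plaster bat and setting them in it, one in the other, so that all three sit fully home, upright, in one stack on the bat. Then raise the lid by its front handle to a little past its balance point (about 30 degrees open), where the struts take over its weight, without letting it run up to its stop, and ease it back to about five degrees below the balance point, where its weight just comes into your hand. Finish while holding the lid still there, so that I can get at the struts, and leave everything else on the bench as it is.

Things in the scene. Friction and masses are not known exactly. Their poses are not given: they have to be found in the camera images.
- tumbler_a_mid (a point): stacking tumbler, one of three alike: fired clay, open top, 70 mm high; foot 30 mm high, 40 to 49 mm wide, above it a straight band 66 mm wide outside, 56 mm inside. Point on its axis, 35 mm up. Nested, its foot goes into the lower one, its shoulder rests on that rim: point 40 mm above the lower point. It stands on the kiln's lid, on the right half (seen from the robot).
- tumbler_b_mid (a point): stacking tumbler, one of three alike: fired clay, open top, 70 mm high; foot 30 mm high, 40 to 49 mm wide, above it a straight band 66 mm wide outside, 56 mm inside. Point on its axis, 35 mm up. Nested, its foot goes into the lower one, its shoulder rests on that rim: point 40 mm above the lower point. It stands on the kiln's lid, on the left half.
- tumbler_c_mid (a point): stacking tumbler, one of three alike: fired clay, open top, 70 mm high; foot 30 mm high, 40 to 49 mm wide, above it a straight band 66 mm wide outside, 56 mm inside. Point on its axis, 35 mm up. Nested, its foot goes into the lower one, its shoulder rests on that rim: point 40 mm above the lower point. It stands on the plaster bat on the bench: the stack is built in this one.
- bat: round white plaster bat, 160 mm across, 20 mm thick, lying fixed on the bench to the left or the right of the kiln; origin at the centre of its underside.
- kiln: small bench-top test kiln, fixed: metal case 240 mm deep (x), 260 mm wide (y), 190 mm high with its lid; gas struts on both sides make it 310 mm wide. Origin at the centre of its underside; x points from its front to its back (hinge side), y to the left, z up. Its front, with the handle, faces roughly towards the robot.
- lid (a joint): opening of the kiln's lid about its rear hinge, rad: 0 shut (start), 1.1 at its stop. 1.7 kg, part carried by two gas struts. Balance point 0.52 (30 degrees): below it the lid falls shut by itself, above it the struts push it up to the stop. Upward force needed at the handle: 3 N just off shut, falling evenly to 0 at balance; beyond, it pulls up by itself, 0.6 N at 0.62, 3 N at 0.9.
- handle: handle on the lid's front, a round level bar, origin at its middle: wooden grip 15 mm thick, 105 mm long (along y), on two arms 65 mm either side; free space of 37 mm between grip and lid front, open above and below. Lid shut: 166 mm above the bench, 165 mm in front of the kiln's middle. Axes are the lid's and tilt with it: y along the bar, z normal to the lid (up when shut), x towards the hinge.
- lid_hinge (a point): middle of the lid's hinge line, at the back of the kiln, 142 mm above the bench; the line runs along its y. With the lid shut the handle lies 290 mm in front of this point (along -x) and 24 mm above it, and moves on an arc about this line. Axes are the lid's and tilt with it.
- lid_top (a point): middle of the lid's flat metal top face (240 by 260 mm); z is normal to it. 190 mm above the bench when shut.
- slab_board: bystander, fixed: plywood board 190 by 160 mm with blue-taped edges and a clay disc on it, 20 mm high in all, on the bench at the side of the kiln where the bat is not. Origin under its centre.
- clay_cylinder: bystander, loose: brown clay cylinder, 125 mm across, 100 mm high, notched rim. Origin under its centre.
- knife: bystander, loose: knife lying on the bench, 210 mm long, black handle. Origin near its middle.
- post_a: bystander, loose: grey kiln post, a cylinder 34 mm across, 50 mm high, standing. Origin under its centre.
- post_b: bystander, loose: the same.
- glaze_jar: bystander, loose: glaze jar with white cap, 72 mm across, 90 mm high. Origin under its centre.
- rib: bystander, loose: wooden block 120 by 30 by 20 mm, lying. Origin under its centre.
- brush: bystander, loose: brush lying on the bench. Origin under its middle.
Mind the look-alikes: they are no part of the job. Leave any red look-alike of the part that bears tumbler_a_mid alone.

How it is judged:
On the way, in this order (a step that is already met when the one before it is completed fails the run):
1. all three tumblers are nested, upright and let go, in one stack on the bat (((horizontal distance between tumbler_a_mid and tumbler_c_mid below 0.006 m and z of tumbler_a_mid in the frame of tumbler_c_mid between 0.035 and 0.045 m and angle between each of tumbler_a_mid, tumbler_b_mid's own z axis and vertical below 0.12 rad and horizontal distance between tumbler_b_mid and tumbler_a_mid below 0.006 m and z of tumbler_b_mid in the frame of tumbler_a_mid between 0.035 and 0.045 m) or (horizontal distance between tumbler_b_mid and tumbler_c_mid below 0.006 m and z of tumbler_b_mid in the frame of tumbler_c_mid between 0.035 and 0.045 m and angle between each of tumbler_b_mid, tumbler_a_mid's own z axis and vertical below 0.12 rad and horizontal distance between tumbler_a_mid and tumbler_b_mid below 0.006 m and z of tumbler_a_mid in the frame of tumbler_b_mid between 0.035 and 0.045 m)) and angle between tumbler_c_mid's own z axis and vertical below 0.06 rad and horizontal distance between tumbler_c_mid and bat below 0.075 m and z of tumbler_c_mid in the frame of bat between 0.05 and 0.06 m and contact force between each of tumbler_a, tumbler_b, tumbler_c and the arm below 0.1 N and contact force between each of tumbler_a, tumbler_b, tumbler_c and the fingers below 0.1 N and contact force between each of tumbler_a, tumbler_b, tumbler_c and kiln below 0.05 N and linear speed of each of tumbler_a, tumbler_b, tumbler_c below 0.03 m/s), for 0.2 s.
2. the lid is raised past its balance point (value of joint lid above 0.54 rad), for 0.2 s.
At the end, for the whole second after the job is handed in: The tumblers are nested in one upright stack on the bat (axes within 6 mm, seats within 5 mm), untouched; the lid has been past 0.54 rad and the robot, on its handle, now holds it still 0.02 to 0.16 rad (1 to 9 degrees) below its balance point of 0.52 rad (((horizontal distance between tumbler_a_mid and tumbler_c_mid below 0.006 m and z of tumbler_a_mid in the frame of tumbler_c_mid between 0.035 and 0.045 m and angle between each of tumbler_a_mid, tumbler_b_mid's own z axis and vertical below 0.12 rad and horizontal distance between tumbler_b_mid and tumbler_a_mid below 0.006 m and z of tumbler_b_mid in the frame of tumbler_a_mid between 0.035 and 0.045 m) or (horizontal distance between tumbler_b_mid and tumbler_c_mid below 0.006 m and z of tumbler_b_mid in the frame of tumbler_c_mid between 0.035 and 0.045 m and angle between each of tumbler_b_mid, tumbler_a_mid's own z axis and vertical below 0.12 rad and horizontal distance between tumbler_a_mid and tumbler_b_mid below 0.006 m and z of tumbler_a_mid in the frame of tumbler_b_mid between 0.035 and 0.045 m)) and angle between tumbler_c_mid's own z axis and vertical below 0.06 rad and horizontal distance between tumbler_c_mid and bat below 0.075 m and z of tumbler_c_mid in the frame of bat between 0.05 and 0.06 m and contact force between each of tumbler_a, tumbler_b, tumbler_c and the arm below 0.1 N and contact force between each of tumbler_a, tumbler_b, tumbler_c and the fingers below 0.1 N and contact force between each of tumbler_a, tumbler_b, tumbler_c and kiln below 0.05 N and value of joint lid between 0.36 and 0.5 rad and velocity of joint lid between -0.03 and 0.03 rad/s and (contact force between handle and the fingers above 0.2 N or contact force between handle and the arm above 0.2 N)); the arm keeps its last pose, push and grip.
It fails at once if the lid runs up towards its stop (beyond 0.95 rad) (value of joint lid above 0.95 rad).
It fails at once if a tumbler is tipped over (angle between any of tumbler_a_mid, tumbler_b_mid, tumbler_c_mid's own z axis and vertical above 0.9 rad).
It fails at once if a bystander is moved by more than 20 mm or knocked over (distance of any of clay_cylinder, knife, post_a, post_b, glaze_jar, rib, brush from where it was at the start of the episode above 0.02 m or angle between any of clay_cylinder, post_a, post_b, glaze_jar's own z axis and vertical above 0.3 rad).
It also fails if it takes over 72 s, if anything falls off the work surface, if the arm or the gripper's body presses on something with over 40 N, if the wrist force passes 120 N, or if a joint passes its speed limit or range.

## Working session

There is one attempt and no reset: what is moved stays moved. The work goes in short steps, Python scripts to look and compute and a tool call to move; the robot and the scene stay as the last step left them, time stands still between calls to the robot, and variables do not carry over. Pictures are saved under pics/ and viewed, and the job is handed in when it is done.

Besides the shell and the picture viewer there is one more tool, called after "Emit:" by a JSON object that holds its "method" and its "body". step_arm: Moves the arm, as the interface text tells. Its arguments: {"type":"object","properties":{"moves":{"type":"string"}},"required":["moves"]}

```bash
ls; mkdir -p pics; python3 - <<'E'
from station import bot
import cv2
o=bot.observe(); print(o); print(bot.grip_depth)
for n in ["scene","top","wrist"]:
    p=bot.read_camera(n); cv2.imwrite(f"pics/{n}0.png",p["pixels"]); print(n,p["fx"],p["distortion"],p["world_to_cam"].tolist() if hasattr(p["world_to_cam"],'tolist') else p["world_to_cam"])
E
```

```text
pics
{'time_s': 0.0, 'joint_positions': array([-1.18599110e+00,  4.23856678e-01,  1.63071237e+00, -1.51504142e-05,
        1.08864200e+00, -1.90036038e-02]), 'qvel': array([-8.32245304e-05,  1.40450679e-04, -1.13510509e-03,  4.81790609e-04,
        2.21827775e-04,  9.66436900e-04]), 'effort': array([ 1.76018559e-03, -5.57380450e+01, -2.81748247e+01,  1.25295987e-04,
        7.19252028e-03,  2.49640829e-05]), 'eef_pos': array([ 0.24537979, -0.57419252,  0.23052704]), 'ee_rot': array([-0.40960794,  2.00113209, -1.99788906]), 'contact_force': array([ 0.56724947, -0.37673497,  0.00937395]), 'moment': array([ 0.01501638, -0.00080053,  0.05080667]), 'width': 1.0062873863065183}
0.0187
scene 605.8832882528384 [0.06266886 0.         0.         0.         0.        ] [[-0.6908171928709266, 0.7230273531336174, -0.0017471847436592426, 0.3661455121020276], [-0.5920348555496701, -0.5642698180682945, 0.5754079441852151, 0.19652058408279408], [0.41504979923885604, 0.398536095024992, 0.8178646863106488, -1.7755593041900422], [0.0, 0.0, 0.0, 1.0]]
top 587.4435426100168 [-0.01300425  0.          0.          0.          0.        ] [[-0.023583072699944075, -0.9997195637959129, -0.0021523117197923282, -0.0042552368209548865], [0.9956820997594272, -0.023681069945751268, 0.08975724564001773, -0.529170815053071], [-0.08978304350314256, -2.626660322435192e-05, 0.9959613468450362, -1.4822238031722161], [0.0, 0.0, 0.0, 1.0]]
wrist 364.39415890885186 [0.01655914 0.         0.         0.         0.        ] [[0.39296361132510105, -0.9195522226773866, -0.0018193249884976286, -0.6231369315560613], [0.8839953785017522, 0.37831205648096355, -0.2746491556671688, 0.035880277455953236], [0.25324251412801824, 0.10631884917653583, 0.9615427870604086, -0.37898727639843194], [0.0, 0.0, 0.0, 1.0]]
```

View pics/scene0.png

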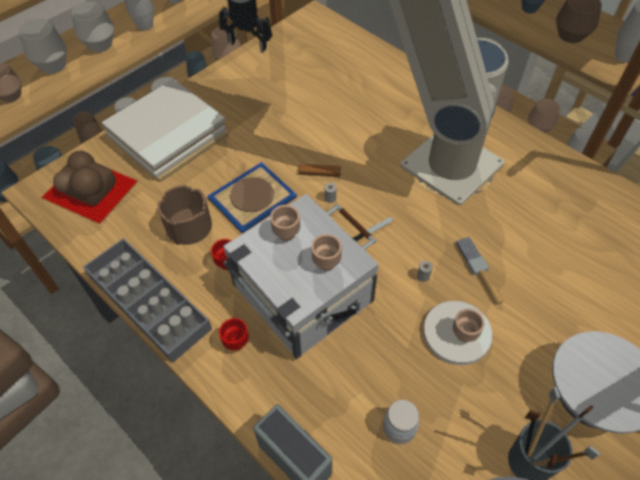

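View pics/top0.png

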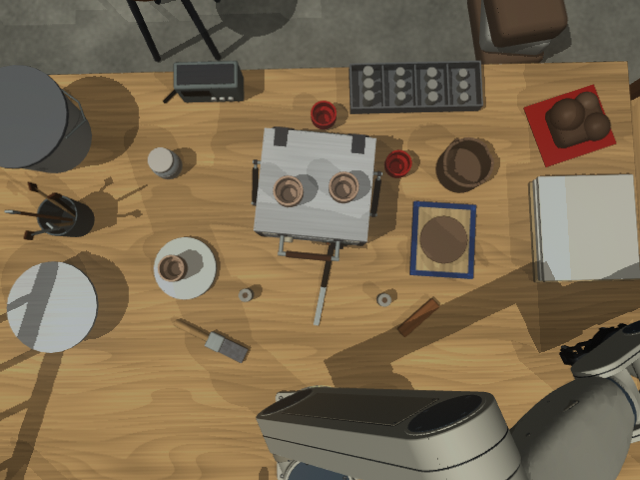

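```bash
cat > h.py <<'E'
import numpy as np, cv2
from scipy.spatial.transform import Rotation as R
def K(p): return np.array([[p["fx"],0,p["cx"]],[0,p["fy"],p["cy"]],[0,0,1.]])
def cloud(p):
    """world xyz per pixel, valid mask"""
    h,w=p["range_z"].shape
    u,v=np.meshgrid(np.arange(w),np.arange(h))
    n=cv2.undistortPoints(np.stack([u.ravel(),v.ravel()],1).astype(np.float32)[:,None],K(p),np.array(p["distortion"]))[:,0]
    z=p["range_z"].ravel()
    c=np.stack([n[:,0]*z,-n[:,1]*z,-z],1)
    T=np.linalg.inv(np.array(p["world_to_cam"]))
    return (c@T[:3,:3].T+T[:3,3]).reshape(h,w,3), p["range_z"]>0
def proj(p,X):
    T=np.array(p["world_to_cam"]); X=np.atleast_2d(X)
    c=X@T[:3,:3].T+T[:3,3]; c=c*[1,-1,-1]
    return cv2.projectPoints(c,np.zeros(3),np.zeros(3),K(p),np.array(p["distortion"]))[0][:,0]
E
python3 - <<'E'
from station import bot
from h import *
for n in ["top","scene"]:
    p=bot.read_camera(n); 
    for l in ["tumbler_a_mid","bat","kiln","handle","lid_top","slab_board","clay_cylinder","knife","post_a","glaze_jar","rib","brush"]:
        for d in bot.find_in(p,l)[:4]:
            if d["p"]>.3: print(n,l,round(d["p"],2),np.round(d["location"],3),np.round(proj(p,d["location"])[0]))
E
```

```text
top tumbler_a_mid 0.98 [ 0.819 -0.027  0.037] [322. 112.]
top tumbler_a_mid 0.93 [ 0.679 -0.218  0.032] [398. 165.]
top tumbler_a_mid 0.59 [ 0.596 -0.068  0.226] [343. 186.]
top tumbler_a_mid 0.32 [0.589 0.053 0.224] [289. 191.]
top bat 0.97 [0.428 0.318 0.022] [191. 268.]
top kiln 0.74 [ 0.603 -0.004  0.187] [315. 187.]
top kiln 0.32 [ 0.334 -0.164  0.05 ] [382. 301.]
top handle 0.89 [0.455 0.013 0.174] [309. 251.]
top lid_top 0.8 [ 0.604 -0.003  0.192] [314. 186.]
top slab_board 0.9 [ 0.486 -0.326  0.011] [441. 239.]
top clay_cylinder 0.85 [ 0.675 -0.392  0.03 ] [465. 165.]
top post_a 0.65 [ 0.338 -0.169  0.05 ] [384. 299.]
top post_a 0.43 [0.355 0.176 0.05 ] [245. 295.]
top glaze_jar 0.87 [0.693 0.37  0.09 ] [164. 160.]
top glaze_jar 0.57 [ 0.377 -0.018  0.006] [323. 284.]
top rib 0.88 [ 0.285 -0.256  0.02 ] [418. 319.]
top brush 0.59 [0.238 0.25  0.016] [218. 342.]
scene tumbler_a_mid 0.88 [ 0.804 -0.039  0.04 ] [234. 332.]
scene tumbler_a_mid 0.83 [ 0.688 -0.233  0.052] [217. 251.]
scene tumbler_a_mid 0.62 [ 0.588 -0.074  0.24 ] [284. 219.]
scene bat 0.94 [0.448 0.337 0.02 ] [453. 336.]
scene kiln 0.66 [0.648 0.041 0.188] [302. 278.]
scene handle 0.69 [0.451 0.02  0.169] [355. 225.]
scene handle 0.69 [ 0.331 -0.006  0.011] [375. 228.]
scene handle 0.49 [0.418 0.35  0.065] [469. 323.]
scene lid_top 0.79 [0.637 0.012 0.187] [297. 267.]
scene slab_board 0.68 [ 0.495 -0.323  0.013] [251. 198.]
scene clay_cylinder 0.86 [ 0.668 -0.388  0.054] [184. 212.]
scene clay_cylinder 0.57 [ 0.343 -0.159  0.039] [331. 193.]
scene knife 0.75 [ 0.331 -0.008  0.007] [375. 228.]
scene post_a 0.63 [0.359 0.183 0.043] [426. 269.]
scene post_a 0.6 [ 0.342 -0.161  0.038] [331. 193.]
scene glaze_jar 0.89 [0.712 0.382 0.089] [399. 421.]
scene rib 0.68 [ 0.291 -0.254  0.016] [320. 170.]
scene rib 0.56 [0.448 0.021 0.164] [356. 226.]
scene brush 0.94 [0.242 0.258 0.015] [476. 264.]
scene brush 0.45 [0.638 0.014 0.191] [297. 267.]
```

The scene shows three clay tumblers. At top-view pixels they are a, on the right of the lid, (343,186); b, on the left, (289,191); and c, on the bat, (172,268). The red look-alikes behind and right of the kiln are at (322,112) and (398,165), and they are not part of the job. The handle is near (308,253), with the knife lying below it. Next I'll measure these precisely.

```bash
cat > meas.py <<'E'
from station import bot
from h import *
from scipy.optimize import least_squares
def rim(p,c0,ztop,box=0.045):
    X,ok=cloud(p)
    hsv=cv2.cvtColor(p["pixels"],cv2.COLOR_BGR2HSV)
    m=ok&(np.hypot(X[...,0]-c0[0],X[...,1]-c0[1])<box)&(abs(X[...,2]-ztop)<0.006)
    P=X[m]
    if len(P)<15: return None
    f=lambda a: np.hypot(P[:,0]-a[0],P[:,1]-a[1])-a[2]
    r=least_squares(f,[*c0,.0305],loss='soft_l1',f_scale=.002)
    f2=lambda a: np.hypot(P[:,0]-a[0],P[:,1]-a[1])-.0305
    r2=least_squares(f2,c0,loss='soft_l1',f_scale=.002)
    return r.x.round(4),r2.x.round(4),len(P),np.median(P[:,2]).round(4)
E
python3 - <<'E'
from meas import *
im=[]
for n in ["top","scene"]:
    p=bot.read_camera(n)
    X,ok=cloud(p)
    for nm,c,z in [("a",(.596,-.07),.26),("b",(.588,.052),.26),("c",(.42,.345),.09)]:
        print(n,nm,rim(p,c,z))
    # bat
    m=ok&(abs(X[...,2]-.02)<.006)&(np.hypot(X[...,0]-.43,X[...,1]-.32)<.1)
    P=X[m]; print("bat mean",P.mean(0).round(4),cv2.minEnclosingCircle(P[:,:2].astype(np.float32)))
    m=ok&(abs(X[...,2]-.19)<.007)&(abs(X[...,0]-.6)<.13)&(abs(X[...,1])<.16)
    P=X[m].astype(np.float32); print("lid",P.mean(0).round(4),cv2.minAreaRect(P[:,:2]))
    A=np.c_[P[:,:2],np.ones(len(P))]; print("plane",np.linalg.lstsq(A,P[:,2],rcond=None)[0])
    # handle
    for d in bot.regions_of(p,"handle")[:3]:
        P=X[d["pixels"]&ok&(abs(X[...,2]-.168)<.012)]
        if len(P)<10: continue
        print("handle",d["p"],len(P),P.mean(0).round(4),cv2.minAreaRect(P[:,:2].astype(np.float32)),np.percentile(P[:,2],[5,50,95]).round(4))
p=bot.read_camera("top"); c=p["pixels"]
cv2.imwrite("pics/crop1.png",cv2.resize(c[100:290,140:420],None,fx=2.8,fy=2.8,interpolation=cv2.INTER_CUBIC))
E
```

```text
top a (array([ 0.5918, -0.0664,  0.0303]), array([ 0.5918, -0.0664]), 206, np.float64(0.2595))
top b (array([0.5858, 0.0527, 0.0302]), array([0.5858, 0.0528]), 208, np.float64(0.2594))
top c (array([0.4274, 0.3513, 0.0302]), array([0.4274, 0.3513]), 173, np.float64(0.0892))
bat mean [0.428  0.3257 0.0199] ((0.428425669670105, 0.3345441222190857), 0.08102092891931534)Traceback (most recent call last):
  File "<stdin>", line 12, in <module>
cv2.error: OpenCV(4.12.0) /io/opencv/modules/imgproc/src/convhull.cpp:143: error: (-215:Assertion failed) total >= 0 && (depth == CV_32F || depth == CV_32S) in function 'convexHull'
```

```bash

python3 - <<'E'
from meas import *
C=lambda P: np.ascontiguousarray(P[:,:2]).astype(np.float32)[:,None]
for n in ["top","scene"]:
    p=bot.read_camera(n)
    X,ok=cloud(p)
    if n=="scene":
      for nm,c,z in [("a",(.596,-.07),.26),("b",(.588,.052),.26),("c",(.42,.345),.09)]:
        print(n,nm,rim(p,c,z))
      m=ok&(abs(X[...,2]-.02)<.006)&(np.hypot(X[...,0]-.43,X[...,1]-.32)<.1)
      P=X[m]; print("bat mean",P.mean(0).round(4),cv2.minEnclosingCircle(C(P)))
    m=ok&(abs(X[...,2]-.19)<.007)&(abs(X[...,0]-.6)<.14)&(abs(X[...,1])<.17)
    P=X[m]; print("lid",P.mean(0).round(4),cv2.minAreaRect(C(P)))
    A=np.c_[P[:,:2],np.ones(len(P))]; print("plane",np.linalg.lstsq(A,P[:,2],rcond=None)[0])
    for d in bot.regions_of(p,"handle")[:3]:
        P=X[d["pixels"]&ok&(abs(X[...,2]-.168)<.012)]
        if len(P)<10: continue
        print("handle",d["p"],len(P),P.mean(0).round(4),cv2.minAreaRect(C(P)),np.percentile(P[:,2],[5,50,95]).round(4))
    if n=="top":
        c=p["pixels"]; cv2.imwrite("pics/crop1.png",cv2.resize(c[100:290,140:420],None,fx=2.8,fy=2.8,interpolation=cv2.INTER_CUBIC))
E
```

```text
lid [ 0.6103 -0.0053  0.1898] ((0.6112092733383179, -0.00507064163684845), (0.2584518492221832, 0.2501896619796753), 83.02125549316406)
plane [2.84994011e-03 2.55530184e-05 1.88096209e-01]
handle 0.91 491 [0.454  0.0125 0.1712] ((0.4649173617362976, 0.01322108507156372), (0.14070068299770355, 0.05219874531030655), 83.25074768066406) [0.1651 0.1713 0.1768]
scene a (array([ 0.5919, -0.0665,  0.0302]), array([ 0.5919, -0.0665]), 233, np.float64(0.259))
scene b (array([0.5861, 0.0553, 0.0302]), array([0.586 , 0.0553]), 255, np.float64(0.2596))
scene c (array([0.4288, 0.3526, 0.0305]), array([0.4288, 0.3526]), 219, np.float64(0.0892))
bat mean [0.4408 0.3349 0.0201] ((0.4278971552848816, 0.3341853618621826), 0.08373187482357025)
lid [0.6238 0.0057 0.1903] ((0.6108103394508362, -0.005543619394302368), (0.2663572430610657, 0.2490331530570984), 83.30606079101562)
plane [ 1.82552461e-03 -1.76380153e-04  1.89204120e-01]
handle 0.72 339 [0.4504 0.0144 0.1713] ((0.4557240307331085, 0.014166068285703659), (0.1409180909395218, 0.04106041043996811), 83.8672103881836) [0.1655 0.1715 0.1762]
```

View pics/crop1.png

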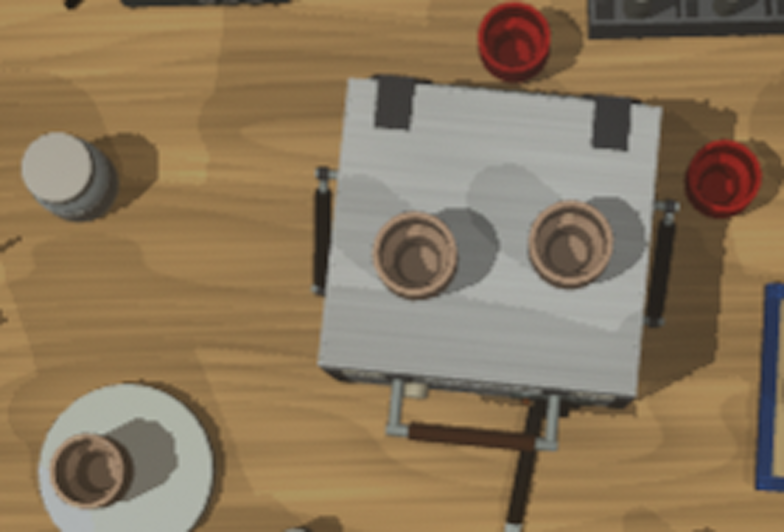

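```bash
cat >> h.py <<'E'
def target(bot,pos,Rt=None,sp=None):
    """relative move in tool frame from the measured pose to pos / Rt"""
    o=bot.observe(); R0=R.from_rotvec(o["ee_rot"]).as_matrix()
    d=R0.T@(np.array(pos)-o["eef_pos"])
    w=np.zeros(3) if Rt is None else np.degrees(R.from_matrix(R0.T@Rt).as_rotvec())
    return d.round(4),w.round(2)
def down(psi):
    "tool pointing down, jaw dir (tool z) at world angle psi deg"
    y=np.array([0,0,-1.]);z=np.array([np.cos(np.radians(psi)),np.sin(np.radians(psi)),0]);x=np.cross(y,z)
    return np.stack([x,y,z],1)
E
python3 - <<'E'
from station import bot
from h import *
o=bot.observe(); print(R.from_rotvec(o["ee_rot"]).as_matrix().round(3),o["time_s"])
M=R.from_rotvec(o["ee_rot"]).as_matrix(); print(np.degrees(np.arctan2(M[1,2],M[0,2])))
E
```

```text
[[-0.92   0.     0.393]
 [-0.393  0.    -0.92 ]
 [-0.    -1.    -0.   ]] 1.7
-66.86333610368382
```

Emit:
{"method": "step_arm", "body": {"moves": "0 0 -0.03 0 0 -10 0;0 0 -0.03 0 0 -10 0;0 0 -0.03 0 0 -10 0;0 0 -0.03 0 0 -10 0;0 0 -0.03 0 0 -10 0;0 0 0 0 0 -9.9 0"}}

```text
time_s: 2.45
eef_pos: [0.246, -0.5758, 0.3846]
ee_rot: [-1.154, 1.29, -1.299]
contact_force: [-1.0, 0.0, 0.3]
width: 1.001
```

Emit:
{"method": "step_arm", "body": {"moves": "0 -0.0455 0 0.0235 0 0 0;0 -0.0455 0 0.0235 0 0 0;0 -0.0455 0 0.0235 0 0 0;0 -0.0455 0 0.0235 0 0 0;0 -0.0455 0 0.0235 0 0 0;0 -0.0455 0 0.0235 0 0 0;0 -0.0455 0 0.0235 0 0 0;0 -0.0455 0 0.0235 0 0 0;0 -0.0455 0 0.0235 0 0 0;0 -0.0455 0 0.0235 0 0 0;0 -0.0455 0 0.0235 0 0 0;0 -0.0455 0 0.0235 0 0 0"}}

```text
time_s: 3.95
eef_pos: [0.5925, -0.0654, 0.3814]
ee_rot: [-1.149, 1.298, -1.298]
contact_force: [0.2, 0.3, 0.4]
width: 0.997
```

```bash

python3 - <<'E'
from meas import *
p=bot.read_camera("wrist"); cv2.imwrite("pics/w1.png",p["pixels"])
print("a",rim(p,(.592,-.0665),.26)); print("b",rim(p,(.586,.0535),.26))
X,ok=cloud(p); 
o=bot.observe(); print(o["joint_positions"].round(3))
print(target(bot,[.592,-.0665,.226],down(-7)))
E
```

```text
a (array([ 0.5912, -0.0661,  0.03  ]), array([ 0.5912, -0.0661]), 1836, np.float64(0.2596))
b (array([0.5854, 0.054 , 0.0299]), array([0.5854, 0.0539]), 2656, np.float64(0.2597))
[-0.123  0.25   1.529  0.003  1.361 -0.005]
(array([ 0.0065,  0.1552, -0.0028]), array([-0.1 ,  0.19, -0.18]))
```

View pics/w1.png

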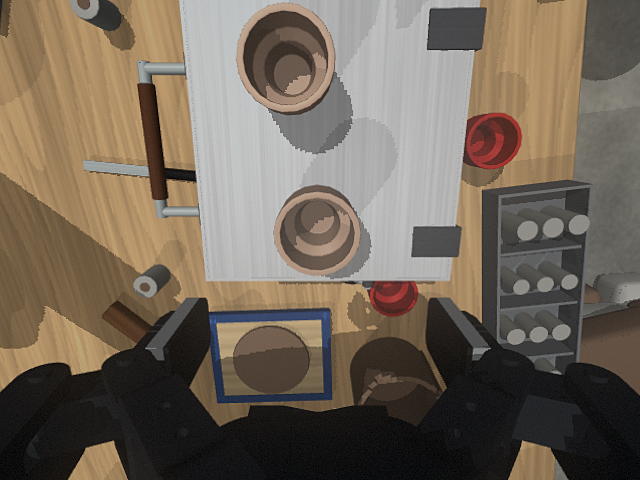

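The wrist picture shows a at (317,232), b at (286,60), the wooden handle grip at (152,140), and a red look-alike at (394,290). The wrist measurement of a agrees with the other cameras to within 1 mm.

```bash

python3 - <<'E'
from meas import *
p=bot.read_camera("wrist")
X,ok=cloud(p); hsv=cv2.cvtColor(p["pixels"],cv2.COLOR_BGR2HSV)
m=ok&(abs(X[...,2]-.168)<.02)&(X[...,0]>.42)&(X[...,0]<.48)&(abs(X[...,1]-.013)<.09)
b=p["pixels"].astype(int); wood=m&(b[...,2]-b[...,0]>25)
P=X[wood]; print(len(P),P.mean(0).round(4),cv2.minAreaRect(np.ascontiguousarray(P[:,:2]).astype(np.float32)[:,None]),np.percentile(P[:,2],[2,50,90,98]).round(4))
top=P[P[:,2]>np.percentile(P[:,2],70)]; print(top.mean(0))
o=bot.observe(); print(o["eef_pos"],o["joint_positions"].round(4),o["time_s"])
E
```

```text
1618 [0.4465 0.016  0.172 ] ((0.4459085166454315, 0.016045957803726196), (0.03924529626965523, 0.1343357264995575), 6.507122993469238) [0.1649 0.1725 0.1738 0.1747]
[0.44562909 0.01805485 0.17373872]
[ 0.59370728 -0.06316028  0.38100095] [-1.2660e-01  2.4840e-01  1.5310e+00  1.3000e-03  1.3618e+00 -9.4000e-03] 4.05
```

Emit:
{"method": "step_arm", "body": {"moves": "0 0 0 0 0 0 0;0 0 0 0 0 0 0"}}

```text
time_s: 4.3
eef_pos: [0.5912, -0.0678, 0.3814]
ee_rot: [-1.149, 1.299, -1.299]
contact_force: [0.7, 0.4, 0.5]
width: 1.0
```

```bash

python3 - <<'E'
from meas import *
for i in range(3):
    p=bot.read_camera("wrist"); print("a",rim(p,(.592,-.0665),.26)[0])
    o=bot.observe(); print(o["eef_pos"].round(4),o["joint_positions"].round(4),o["qvel"].round(4))
E
```

```text
a [ 0.5912 -0.0661  0.03  ]
[ 0.5912 -0.0679  0.3815] [-1.3420e-01  2.4500e-01  1.5343e+00 -2.0000e-04  1.3622e+00 -1.1300e-02] [-0.0021 -0.0028 -0.0026  0.0016  0.0007  0.0004]
a [ 0.5912 -0.0661  0.03  ]
[ 0.5913 -0.0679  0.3815] [-1.3430e-01  2.4500e-01  1.5342e+00 -1.0000e-04  1.3622e+00 -1.1300e-02] [-0.0003  0.0002 -0.0025 -0.0004 -0.0011  0.0009]
a [ 0.5912 -0.0661  0.03  ]
[ 0.5913 -0.0679  0.3815] [-1.3420e-01  2.4510e-01  1.5341e+00 -1.0000e-04  1.3622e+00 -1.1200e-02] [ 0.0012  0.0014 -0.0036 -0.0004 -0.      0.0003]
```

Emit:
{"method": "step_arm", "body": {"moves": "0 -0.0016 0.03 0 0 0 0;0 0 0.03 0 0 0 0;0 0 0.03 0 0 0 0;0 0 0.03 0 0 0 0;0 0 0.03 0 0 0 0;0 0 0.0125 0 0 0 0;0 0 0 0 0 0 0;0 0 0 0 0 0 0"}}

```text
time_s: 5.45
eef_pos: [0.5927, -0.0656, 0.2201]
ee_rot: [-1.148, 1.297, -1.299]
contact_force: [-0.3, -0.3, 0.4]
width: 0.998
```

```bash

python3 - <<'E'
from meas import *
p=bot.read_camera("wrist"); cv2.imwrite("pics/w2.png",p["pixels"])
o=bot.observe(); print(o["eef_pos"].round(4),o["joint_positions"].round(4),o["qvel"].round(4))
E
```

```text
[ 0.5927 -0.0656  0.2202] [-0.1301  0.3932  1.7057  0.      1.0403 -0.0084] [ 0.0028 -0.0009  0.0013 -0.0002 -0.001   0.0009]
```

View pics/w2.png

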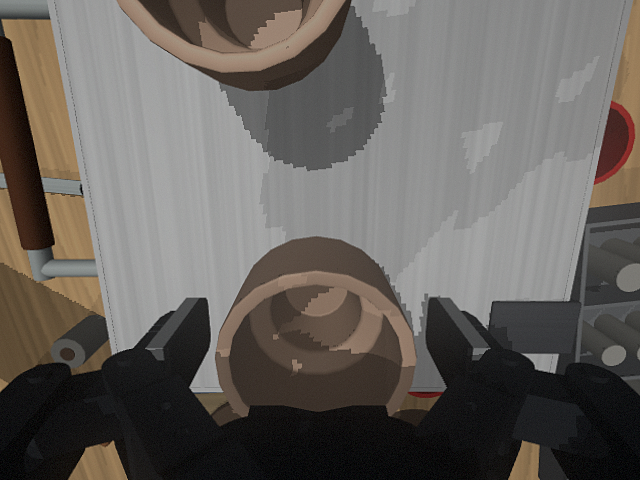

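The tumbler sits between the pads at (315,340), roughly centred. I'll close on it.

Emit:
{"method": "step_arm", "body": {"moves": "50 0 0 0 0 0 0;255 0 0 0 0 0 0;255 0 0 0 0 0 0;255 0 0 0 0 0 0;255 0 0 0 0 0 0"}}

```text
time_s: 6.12
eef_pos: [0.5924, -0.0654, 0.2203]
ee_rot: [-1.148, 1.297, -1.299]
contact_force: [-2.4, 0.7, 6.0]
width: 0.76
```

```bash

python3 - <<'E'
from meas import *
p=bot.read_camera("wrist"); cv2.imwrite("pics/w3.png",p["pixels"])
o=bot.observe(); print(o["eef_pos"].round(4),o["width"],o["contact_force"].round(2))
print(rim(p,(.592,-.066),.26))
E
```

```text
[ 0.5925 -0.0654  0.2203] 0.7572131491709446 [-1.92 -1.09  6.43]
(array([ 0.5919, -0.0657,  0.0305]), array([ 0.5919, -0.0656]), 9413, np.float64(0.2597))
```

View pics/w3.png

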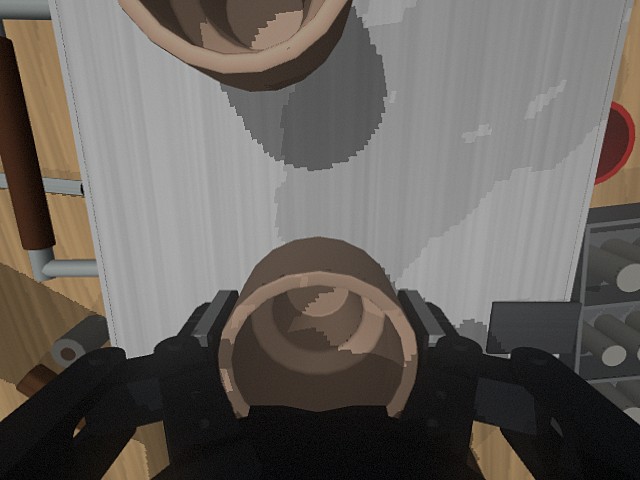

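Emit:
{"method": "step_arm", "body": {"moves": "255 0 -0.02 0 0 0 0;255 0 -0.035 0 0 0 0;255 0 -0.035 0 0 0 0;255 0 -0.03 0 0 0 0;255 -0.03 0 -0.022 0 0 0;255 -0.03 0 -0.022 0 0 0;255 -0.03 0 -0.022 0 0 0;255 -0.03 0 -0.022 0 0 0;255 -0.03 0 -0.022 0 0 0;255 -0.03 0 -0.022 0 0 0;255 -0.03 0 -0.022 0 0 0;255 -0.03 0 -0.022 0 0 0"}}

```text
time_s: 7.68
eef_pos: [0.4455, 0.1952, 0.3391]
ee_rot: [-1.149, 1.298, -1.298]
contact_force: [0.4, 0.2, -0.9]
width: 0.753
```

Emit:
{"method": "step_arm", "body": {"moves": "255 -0.02 0.03 -0.02 0 0 0;255 -0.008 0.03 -0.002 0 0 0;255 0 0.03 0 0 0 0;255 0 0 0 0 0 0;255 0 0 0 0 0 0"}}

```text
time_s: 8.3
eef_pos: [0.4285, 0.2249, 0.2499]
ee_rot: [-1.148, 1.298, -1.298]
contact_force: [-0.2, -0.3, -0.3]
width: 0.756
```

```bash

python3 - <<'E'
from meas import *
p=bot.read_camera("wrist"); cv2.imwrite("pics/w4.png",p["pixels"])
o=bot.observe(); e=o["eef_pos"]; print(e.round(4),o["ee_rot"].round(3),o["width"],o["contact_force"].round(2),o["qvel"].round(3))
print("c",rim(p,(.428,.352),.09))
print("held",rim(p,e[:2],e[2]+.04))
E
```

```text
[0.4287 0.225  0.2502] [-1.147  1.297 -1.298] 0.7557259184525625 [ 0.19  0.57 -1.5 ] [-0.002 -0.006 -0.002  0.    -0.005  0.001]
c (array([0.4263, 0.3529, 0.03  ]), array([0.4263, 0.3528]), 2031, np.float64(0.0897))
held (array([0.428 , 0.2245, 0.0306]), array([0.428 , 0.2246]), 9205, np.float64(0.2894))
```

View pics/w4.png

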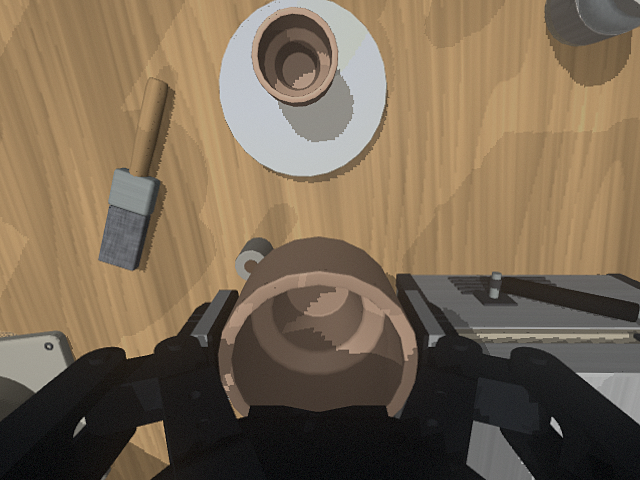

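The picture shows c at (295,57) on the bat and the held tumbler at (318,345). The offset between them matches the top and scene measurements to about 1.5 mm. I'll move over c and start down.

Emit:
{"method": "step_arm", "body": {"moves": "255 -0.025 0.005 -0.0034 0 0 0;255 -0.03 0.015 -0.004 0 0 0;255 -0.03 0.015 -0.004 0 0 0;255 -0.025 0.015 -0.0034 0 0 0;255 -0.0169 0.015 -0.002 0 0 0;255 0 0.01 0 0 0 0;255 0 0 0 0 0 0;255 0 0 0 0 0 0;255 0 0 0 0 0 0"}}

```text
time_s: 9.48
eef_pos: [0.427, 0.3524, 0.1745]
ee_rot: [-1.148, 1.298, -1.299]
contact_force: [-0.3, -0.2, -1.8]
width: 0.752
```

```bash

python3 - <<'E'
from meas import *
o=bot.observe(); e=o["eef_pos"]; print(e.round(4),o["ee_rot"].round(3),o["width"],o["contact_force"].round(2),o["qvel"].round(3))
for n in ["scene","top","wrist"]:
    p=bot.read_camera(n); 
    print(n,"held",rim(p,e[:2],e[2]+.04))
    if n=="scene": cv2.imwrite("pics/s2.png",cv2.resize(p["pixels"][250:370,390:550],None,fx=5,fy=5,interpolation=cv2.INTER_CUBIC))
E
```

```text
[0.427  0.3524 0.1745] [-1.148  1.298 -1.299] 0.752350117311609 [-0.34 -0.24 -1.79] [ 0.002  0.001 -0.002  0.002 -0.001  0.001]
scene held (array([0.4282, 0.3495, 0.0309]), array([0.4283, 0.3497]), 159, np.float64(0.2136))
top held (array([0.4269, 0.3493, 0.031 ]), array([0.427 , 0.3487]), 78, np.float64(0.2139))
wrist held (array([0.4264, 0.3521, 0.0306]), array([0.4264, 0.3522]), 9261, np.float64(0.2137))
```

View pics/s2.png

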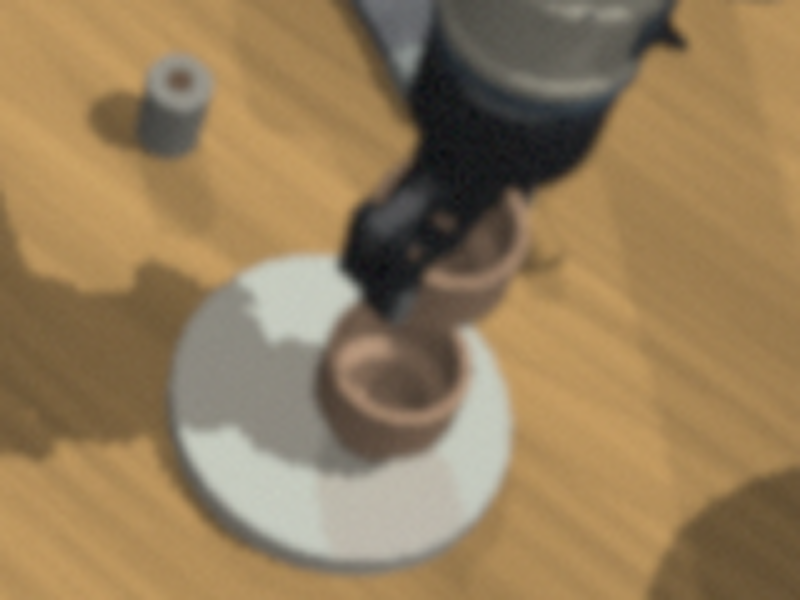

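Emit:
{"method": "step_arm", "body": {"moves": "255 0 0.02 0 0 0 0;255 0 0.02 0 0 0 0;255 0 0.015 0 0 0 0;255 0 0.01 0 0 0 0;255 0 0 0 0 0 0;255 0 0 0 0 0 0"}}

```text
time_s: 10.38
eef_pos: [0.4269, 0.353, 0.1093]
ee_rot: [-1.148, 1.298, -1.298]
contact_force: [0.3, 0.6, -1.3]
width: 0.756
```

Emit:
{"method": "step_arm", "body": {"moves": "255 0 0.006 0 0 0 0;255 0 0.005 0 0 0 0;255 0 0.004 0 0 0 0;255 0 0.003 0 0 0 0;255 0 0 0 0 0 0"}}

```text
time_s: 11.0
eef_pos: [0.4266, 0.3527, 0.0906]
ee_rot: [-1.149, 1.298, -1.298]
contact_force: [-0.2, -0.6, -1.3]
width: 0.754
```

Emit:
{"method": "step_arm", "body": {"moves": "255 0 0.001 0 0 0 0;255 0 0.001 0 0 0 0;255 0 0 0 0 0 0"}}

```text
time_s: 11.38
eef_pos: [0.4269, 0.353, 0.0903]
ee_rot: [-1.148, 1.298, -1.298]
contact_force: [-3.4, -2.4, 12.2]
width: 0.752
```

Emit:
{"method": "step_arm", "body": {"moves": "170 0 0 0 0 0 0;40 0 0 0 0 0 0;0 0 0 0 0 0 0;0 0 0 0 0 0 0;0 0 -0.02 0 0 0 0;0 0 -0.04 0 0 0 0;0 0 -0.04 0 0 0 0;0 0 -0.04 0 0 0 0;0 0.04 -0.04 0 0 0 0;0 0.04 -0.03 0 0 0 0;0 0.04 0 0 0 0 0;0 0.01 0 0 0 0 0"}}

```text
time_s: 12.88
eef_pos: [0.4103, 0.222, 0.2991]
ee_rot: [-1.148, 1.299, -1.3]
contact_force: [0.5, -0.3, 0.2]
width: 1.003
```

```bash

python3 - <<'E'
from meas import *
p=bot.read_camera("wrist"); cv2.imwrite("pics/w5.png",p["pixels"])
o=bot.observe(); e=o["eef_pos"]; print(e.round(4),o["qvel"].round(3),o["width"])
print("stack",rim(p,(.427,.353),.13))
E
```

```text
[0.4103 0.222  0.2989] [ 0.034  0.032 -0.03   0.01  -0.005  0.031] 1.0012043621001632
stack (array([0.4259, 0.3506, 0.0301]), array([0.4259, 0.3505]), 1914, np.float64(0.1297))
```

View pics/w5.png

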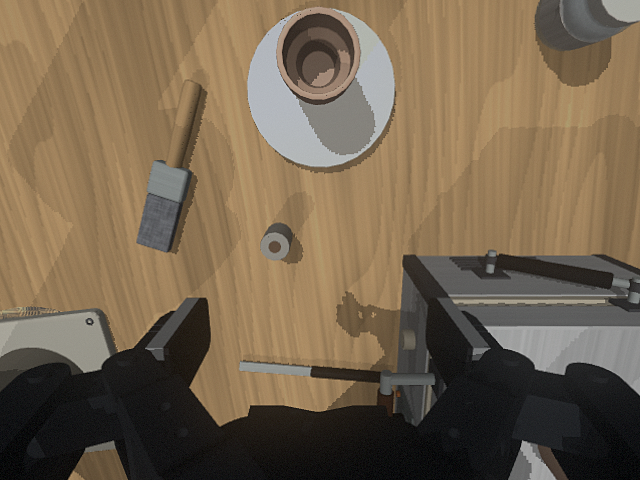

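The new tumbler is seated at (318,57), with its rim at z=0.1297 against 0.130 expected. Next is b.

Emit:
{"method": "step_arm", "body": {"moves": "0 0 -0.04 0 0 0 0;0 0.01 -0.04 0.01 0 0 0;0 0.02 0 0.025 0 0 0;0 0.02 0 0.03 0 0 0;0 0.025 0 0.03 0 0 0;0 0.025 0 0.03 0 0 0;0 0.02 0 0.03 0 0 0;0 0.02 0 0.03 0 0 0;0 0.0056 0 0.01 0 0 0;0 0 0.02 0 0 0 0;0 0 0 0 0 0 0;0 0 0 0 0 0 0"}}

```text
time_s: 14.42
eef_pos: [0.5867, 0.0563, 0.3592]
ee_rot: [-1.15, 1.298, -1.297]
contact_force: [0.8, -0.3, -0.2]
width: 0.998
```

```bash

python3 - <<'E'
from meas import *
p=bot.read_camera("wrist"); cv2.imwrite("pics/w6.png",p["pixels"])
o=bot.observe(); e=o["eef_pos"]; print(e.round(4),o["qvel"].round(3),o["width"])
r=rim(p,(.586,.0537),.26); print("b",r)
print(target(bot,[r[1][0]+.0003,r[1][1],.219],down(-7)))
E
```

```text
[0.5868 0.0562 0.3596] [-0.005 -0.006 -0.003  0.    -0.003 -0.002] 0.9974208623936035
b (array([0.5853, 0.0556, 0.03  ]), array([0.5853, 0.0556]), 2196, np.float64(0.2596))
(array([ 0.0008,  0.1406, -0.0013]), array([-0.05,  0.08, -0.02]))
```

Emit:
{"method": "step_arm", "body": {"moves": "0 0.001 0.03 -0.001 0 0 0;0 0 0.03 0 0 0 0;0 0 0.03 0 0 0 0;0 0 0.03 0 0 0 0;0 0 0.0205 0 0 0 0;0 0 0 0 0 0 0;0 0 0 0 0 0 0;50 0 0 0 0 0 0;255 0 0 0 0 0 0;255 0 0 0 0 0 0;255 0 0 0 0 0 0;255 0 0 0 0 0 0"}}

```text
time_s: 15.98
eef_pos: [0.5864, 0.0547, 0.2203]
ee_rot: [-1.147, 1.297, -1.299]
contact_force: [-1.9, 0.1, 7.4]
width: 0.768
```

```bash

python3 - <<'E'
from meas import *
p=bot.read_camera("wrist"); cv2.imwrite("pics/w7.png",p["pixels"])
o=bot.observe(); e=o["eef_pos"]; print(e.round(4),o["width"],o["contact_force"].round(2))
print(rim(p,(.586,.055),.26))
E
```

```text
[0.5864 0.0548 0.2203] 0.7657018452478284 [-1.82  0.72  7.58]
(array([0.586 , 0.0559, 0.0306]), array([0.5861, 0.056 ]), 9805, np.float64(0.2597))
```

View pics/w7.png

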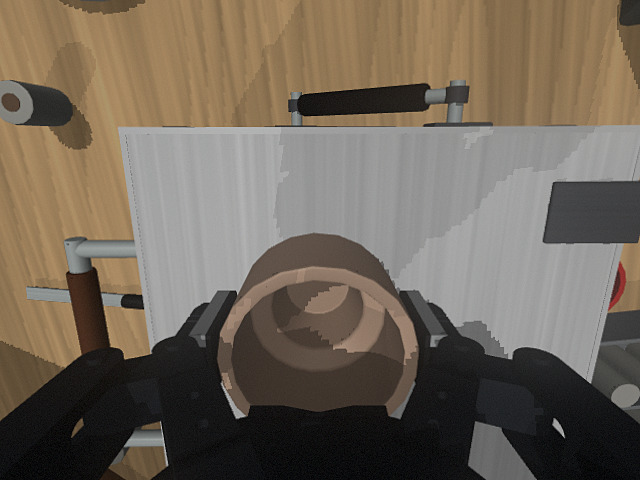

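b is gripped, with its rim centred at (317,345).

Emit:
{"method": "step_arm", "body": {"moves": "255 0 -0.02 0 0 0 0;255 0 -0.035 0 0 0 0;255 0 -0.035 -0.01 0 0 0;255 -0.01 -0.03 -0.02 0 0 0;255 -0.025 0 -0.03 0 0 0;255 -0.03 0 -0.03 0 0 0;255 -0.03 0 -0.03 0 0 0;255 -0.03 0 -0.03 0 0 0;255 -0.02 0.02 -0.02 0 0 0;255 -0.0044 0.03 -0.0075 0 0 0;255 0 0 0 0 0 0;255 0 0 0 0 0 0"}}

```text
time_s: 17.52
eef_pos: [0.4284, 0.2245, 0.2895]
ee_rot: [-1.148, 1.298, -1.298]
contact_force: [0.5, 0.4, -0.8]
width: 0.763
```

```bash

python3 - <<'E'
from meas import *
o=bot.observe(); e=o["eef_pos"]; print(e.round(4),o["width"],o["contact_force"].round(2),o["qvel"].round(3))
for n in ["wrist","top","scene"]:
    p=bot.read_camera(n); 
    if n=="wrist": cv2.imwrite("pics/w8.png",p["pixels"]); print("held",rim(p,e[:2],e[2]+.04))
    print(n,"stack",rim(p,(.427,.352),.13))
E
```

```text
[0.4284 0.2245 0.2895] 0.7634304404675223 [ 0.5   0.41 -0.75] [-0.008 -0.005 -0.012  0.001 -0.003  0.002]
held (array([0.4281, 0.2256, 0.0306]), array([0.4281, 0.2257]), 9642, np.float64(0.3289))
wrist stack (array([0.4261, 0.3506, 0.03  ]), array([0.4261, 0.3506]), 2013, np.float64(0.1297))
top stack None
scene stack (array([0.4285, 0.35  , 0.0305]), array([0.4285, 0.35  ]), 237, np.float64(0.1293))
```

View pics/w8.png

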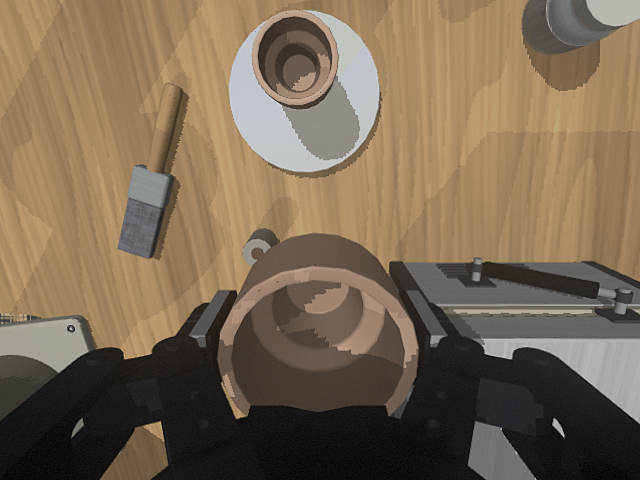

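Emit:
{"method": "step_arm", "body": {"moves": "255 -0.025 0.005 -0.0034 0 0 0;255 -0.03 0.015 -0.004 0 0 0;255 -0.03 0.015 -0.004 0 0 0;255 -0.025 0.015 -0.0036 0 0 0;255 -0.0141 0.015 -0.002 0 0 0;255 0 0.01 0 0 0 0;255 0 0 0 0 0 0;255 0 0 0 0 0 0;255 0 0 0 0 0 0"}}

```text
time_s: 18.8
eef_pos: [0.4261, 0.3494, 0.214]
ee_rot: [-1.148, 1.298, -1.298]
contact_force: [0.6, -0.2, -1.8]
width: 0.763
```

```bash

python3 - <<'E'
from meas import *
o=bot.observe(); e=o["eef_pos"]; print(e.round(4),o["qvel"].round(3))
p=bot.read_camera("wrist"); print("held",rim(p,e[:2],e[2]+.04))
E
```

```text
[0.4261 0.3494 0.214 ] [ 0.003  0.002 -0.001  0.001 -0.001  0.003]
held (array([0.4259, 0.3505, 0.0306]), array([0.4259, 0.3506]), 9630, np.float64(0.2534))
```

Aligned: the held tumbler is at (.4259,.3505) and the stack at (.4261,.3506). Lowering now.

Emit:
{"method": "step_arm", "body": {"moves": "255 0 0.02 0 0 0 0;255 0 0.02 0 0 0 0;255 0 0.015 0 0 0 0;255 0 0.01 0 0 0 0;255 0 0.007 0 0 0 0;255 0 0.006 0 0 0 0;255 0 0.003 0 0 0 0;255 0 0 0 0 0 0;255 0 0 0 0 0 0"}}

```text
time_s: 19.98
eef_pos: [0.4259, 0.3498, 0.1326]
ee_rot: [-1.149, 1.298, -1.298]
contact_force: [0.6, 0.0, -2.2]
width: 0.765
```

Emit:
{"method": "step_arm", "body": {"moves": "255 0 0.001 0 0 0 0;255 0 0.001 0 0 0 0;255 0 0.001 0 0 0 0;255 0 0 0 0 0 0"}}

```text
time_s: 20.48
eef_pos: [0.4262, 0.35, 0.1303]
ee_rot: [-1.148, 1.298, -1.298]
contact_force: [-1.2, -1.6, 7.0]
width: 0.766
```

Emit:
{"method": "step_arm", "body": {"moves": "170 0 0 0 0 0 0;40 0 0 0 0 0 0;0 0 0 0 0 0 0;0 0 0 0 0 0 0;0 0 -0.02 0 0 0 0;0 0 -0.04 0 0 0 0;0 0 -0.04 0 0 0 0;0 0 -0.04 0 0 0 0;0 0.04 -0.04 0 0 0 0;0 0.04 0 0 0 0 0;0 0.04 0 0 0 0 0;0 0.01 0 0 0 0 0"}}

```text
time_s: 21.98
eef_pos: [0.4094, 0.219, 0.3094]
ee_rot: [-1.149, 1.299, -1.3]
contact_force: [1.0, 0.3, 0.0]
width: 1.0
```

```bash

python3 - <<'E'
from meas import *
p=bot.read_camera("wrist"); cv2.imwrite("pics/w9.png",p["pixels"])
o=bot.observe(); e=o["eef_pos"]; print(e.round(4),o["qvel"].round(3),o["width"])
print("stack",rim(p,(.427,.351),.17))
X,ok=cloud(p)
p=bot.read_camera("scene"); print("stack",rim(p,(.427,.351),.17))
cv2.imwrite("pics/s3.png",cv2.resize(p["pixels"][250:370,390:550],None,fx=5,fy=5,interpolation=cv2.INTER_CUBIC))
E
```

```text
[0.4095 0.219  0.3094] [ 0.034  0.028 -0.033  0.012 -0.004  0.033] 1.0003802633304506
stack (array([0.4255, 0.3489, 0.0298]), array([0.4255, 0.349 ]), 1997, np.float64(0.1696))
stack (array([0.4279, 0.3487, 0.0305]), array([0.4279, 0.3487]), 256, np.float64(0.1695))
```

View pics/w9.png

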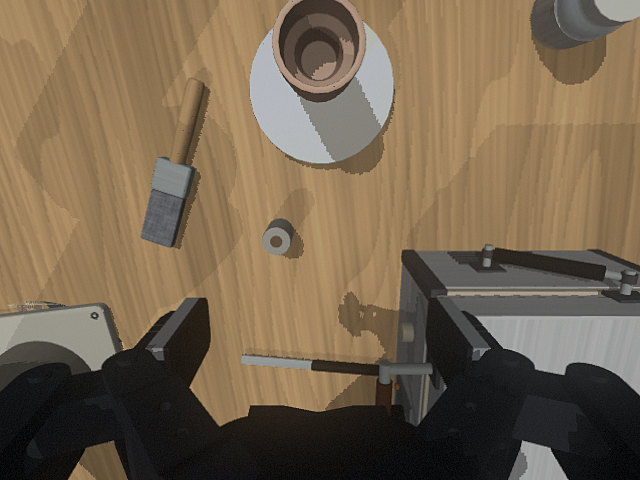

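View pics/s3.png

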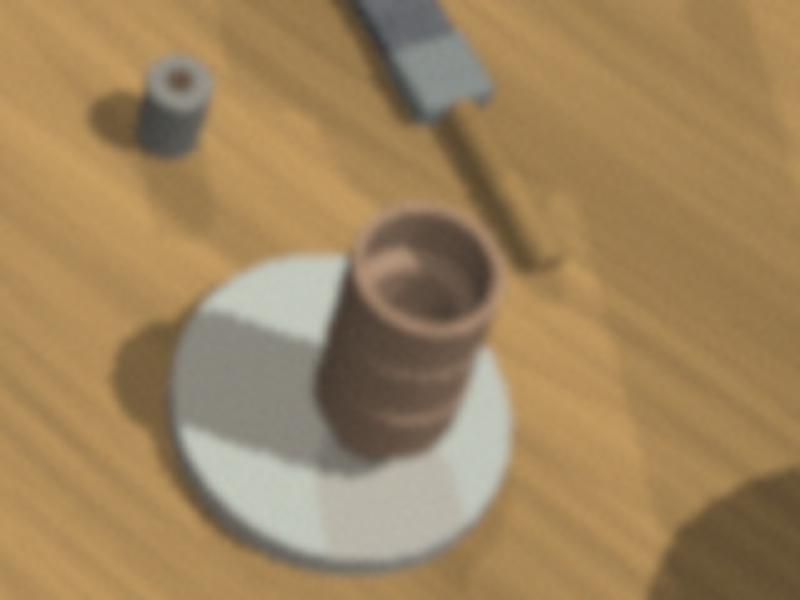

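The stack is straight and seated: the wrist picture has its rim at (320,48), the rim is at z=0.1695, and in the scene crop all three bands are flush. Now the handle. I'll part-close the jaws so they fit the 37 mm gap, and move to where the wrist camera sees the bar.

Emit:
{"method": "step_arm", "body": {"moves": "0 0.02 0 0.004 0 0 0;160 0.04 0 0.009 0 0 0;160 0.045 0 0.01 0 0 0;160 0.045 0 0.01 0 0 0;160 0.045 0 0.01 0 0 0;160 0.045 0 0.01 0 0 0;160 0.04 0 0.009 0 0 0;160 0.025 0 0.006 0 0 0;160 0.008 0 0.0012 0 0 0;160 0 0 0 0 0 0;160 0 0 0 0 0 0;160 0 0 0 0 0 0"}}

```text
time_s: 23.58
eef_pos: [0.4407, -0.0976, 0.3093]
ee_rot: [-1.15, 1.297, -1.297]
contact_force: [-0.0, -0.4, 0.1]
width: 0.372
```

```bash
cat > hm.py <<'E'
from meas import *
def handle(p):
    X,ok=cloud(p)
    b=p["pixels"].astype(int)
    m=ok&(abs(X[...,2]-.172)<.006)&(X[...,0]>.41)&(X[...,0]<.48)&(abs(X[...,1]-.015)<.075)&(b[...,2]-b[...,0]>20)
    m=cv2.morphologyEx(m.astype(np.uint8),cv2.MORPH_OPEN,np.ones((3,3)))>0
    P=X[m]
    # fit axis line x = a + k*(y-.0147), cylinder r=.0075, axis z=zc
    f=lambda q: np.hypot((P[:,0]-q[0]-q[1]*(P[:,1]-.0147))/np.sqrt(1+q[1]**2),P[:,2]-q[2])-.0075
    r=least_squares(f,[.446,.12,.166],loss='soft_l1',f_scale=.001)
    return len(P),r.x.round(4),np.percentile(P[:,1],[1,50,99]).round(4),np.degrees(np.arctan(r.x[1])).round(2)
E
python3 - <<'E'
from hm import *
p=bot.read_camera("wrist"); cv2.imwrite("pics/w10.png",p["pixels"])
o=bot.observe(); e=o["eef_pos"]; print(e.round(4),o["qvel"].round(3),o["width"],o["width"]*85)
print("handle",handle(p))
p=bot.read_camera("scene");print("handle scene",handle(p))
E
```

```text
[ 0.4407 -0.0977  0.3094] [-0.005 -0.001 -0.    -0.     0.001 -0.002] 0.3751712706324337 31.889558003756868
handle (2830, array([0.4449, 0.1214, 0.1658]), array([-0.0352,  0.0152,  0.0586]), np.float64(6.92))
handle scene (208, array([0.4453, 0.1214, 0.1665]), array([-0.0352,  0.0139,  0.064 ]), np.float64(6.92))
```

View pics/w10.png

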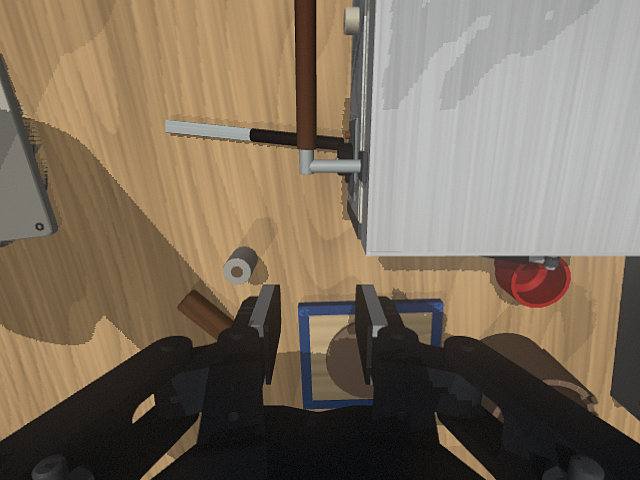

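The bar's axis is at x=.4451 (at y=.0147), z=.166, yaw −6.9°, and the wrist and scene cameras agree. In the picture the wooden grip runs down column 305 and the jaws have about 32 mm between them. Next I'll move above the bar and tilt 10° forward.

Emit:
{"method": "step_arm", "body": {"moves": "160 -0.02 0.005 -0.004 0 0 0;160 -0.03 0.01 -0.006 0 0 0;160 -0.03 0.015 -0.006 0 0 0;160 -0.022 0.015 -0.004 0 0 0;160 -0.0101 0.015 -0.0017 0 0 0;160 0 0.0132 0 5 0 0;160 0 0 0 5 0 0;160 0 0 0 0 0 0;160 0 0 0 0 0 0;160 0 0 0 0 0 0"}}

```text
time_s: 24.92
eef_pos: [0.4336, 0.0153, 0.2365]
ee_rot: [-1.027, 1.16, -1.383]
contact_force: [0.6, -0.2, -0.4]
width: 0.377
```

```bash
cat >> hm.py <<'E'
kx=np.array([np.cos(np.radians(6.92)),-np.sin(np.radians(6.92)),0]); kz=np.array([0,0,1.])
def tool(t):
    "tool tilted forward by t rad about the kiln's y"
    y=np.sin(t)*kx-np.cos(t)*kz; z=np.cos(t)*kx+np.sin(t)*kz
    return np.stack([np.cross(y,z),y,z],1)
B0=np.array([.4451,.0147,.166])
hinge=B0+.29*kx-.024*kz
def bar(th): return hinge+(-.29*np.cos(th)+.024*np.sin(th))*kx+(.29*np.sin(th)+.024*np.cos(th))*kz
E
python3 - <<'E'
from hm import *
p=bot.read_camera("wrist"); cv2.imwrite("pics/w11.png",p["pixels"])
p=bot.read_camera("scene"); cv2.imwrite("pics/s4.png",cv2.resize(p["pixels"][140:300,260:460],None,fx=4,fy=4,interpolation=cv2.INTER_CUBIC))
o=bot.observe(); print(o["eef_pos"].round(4),o["qvel"].round(3),o["joint_positions"].round(3))
T=tool(np.radians(10)); print(target(bot,B0+.0187*T[:,1],T))
print(target(bot,B0-.0713*T[:,1],T))
E
```

```text
[0.4333 0.0153 0.2363] [ 0.001 -0.003  0.005  0.    -0.003  0.   ] [ 0.026  0.052  2.13  -0.036  0.786  0.171]
(array([-0.0008,  0.09  , -0.0006]), array([ 0.  , -0.06,  0.01]))
(array([-0.0008, -0.    , -0.0006]), array([ 0.  , -0.06,  0.01]))
```

View pics/s4.png

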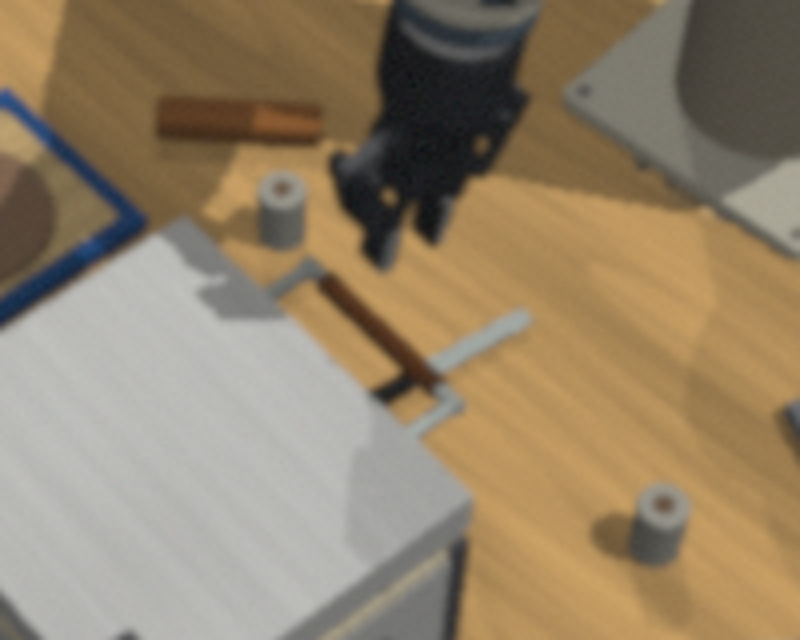

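View pics/w11.png

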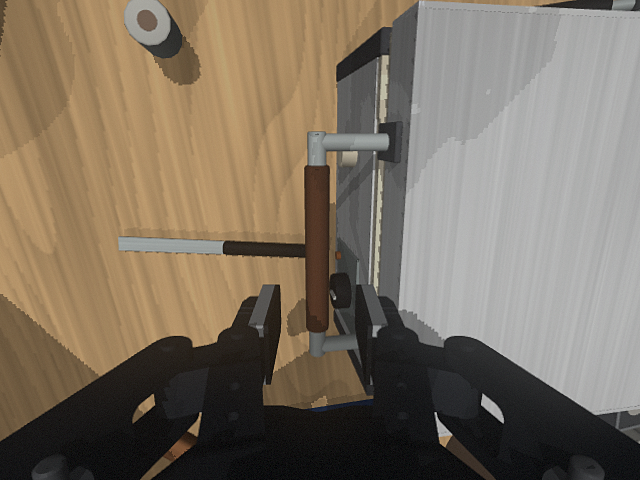

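```bash
python3 - <<'E'
from hm import *
p=bot.read_camera("wrist"); X,ok=cloud(p)
for v,u in [(290,341),(280,341),(300,345),(255,339),(158,348),(290,333)]: print((u,v),X[v,u].round(4), "in kiln frame rel bar", ((X[v,u]-B0)@kx).round(4))
T=tool(np.radians(10))
for s in [.0187]: print("TCP grasp projects",proj(p,B0+s*T[:,1]), "bar",proj(p,B0))
E
```

```text
(341, 290) [ 0.4704 -0.0469  0.0962] in kiln frame rel bar 0.0326
(341, 280) [ 0.4723 -0.04    0.0913] in kiln frame rel bar 0.0336
(345, 300) [ 0.4728 -0.0566  0.0969] in kiln frame rel bar 0.0361
(339, 255) [ 0.48   -0.0303  0.0553] in kiln frame rel bar 0.0401
(348, 158) [0.4876 0.0622 0.0955] in kiln frame rel bar 0.0364
(333, 290) [ 0.4653 -0.0506  0.0857] in kiln frame rel bar 0.0279
TCP grasp projects [[317.5316253  243.55759788]] bar [[317.48881892 252.24318904]]
```

The knob at (341,290) lies at y≈−.05, z≈.09, well clear of the jaws. Lowering onto the bar.

Emit:
{"method": "step_arm", "body": {"moves": "160 0 0.02 -0.0005 0 0 0;160 0 0.025 0 0 0 0;160 0 0.02 0 0 0 0;160 0 0.015 0 0 0 0;160 0 0.01 0 0 0 0;160 0 0 0 0 0 0;160 0 0 0 0 0 0"}}

```text
time_s: 25.95
eef_pos: [0.448, 0.0136, 0.1478]
ee_rot: [-1.026, 1.16, -1.383]
contact_force: [0.8, 1.2, 0.3]
width: 0.373
```

```bash
python3 - <<'E'
from hm import *
p=bot.read_camera("wrist"); cv2.imwrite("pics/w12.png",p["pixels"])
o=bot.observe(); print(o["eef_pos"].round(4),o["contact_force"].round(2),o["width"])
T=tool(np.radians(10)); print(target(bot,B0+.0187*T[:,1],T))
E
```

```text
[0.4481 0.0136 0.1479] [ 0.04 -0.35  0.24] 0.37233116096116503
(array([-0.0007,  0.0004,  0.0001]), array([-0.05, -0.04, -0.  ]))
```

View pics/w12.png

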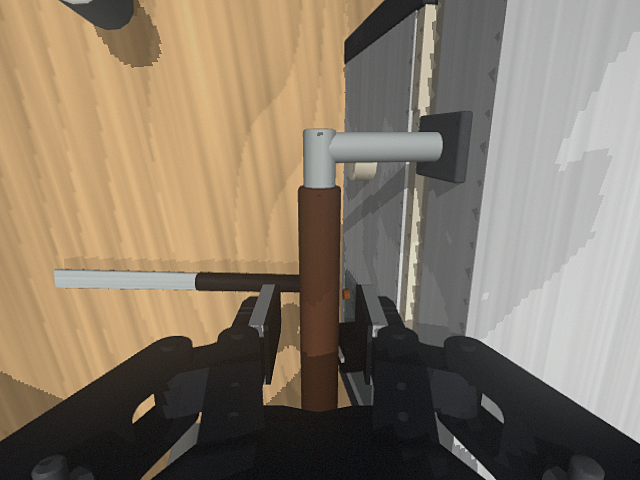

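The bar, at column 320, is centred between the pads. Closing.

Emit:
{"method": "step_arm", "body": {"moves": "200 0 0 0 0 0 0;220 0 0 0 0 0 0;255 0 0 0 0 0 0;255 0 0 0 0 0 0;255 0 0 0 0 0 0"}}

```text
time_s: 26.62
eef_pos: [0.4486, 0.0136, 0.1482]
ee_rot: [-1.025, 1.158, -1.383]
contact_force: [-0.5, -0.5, 6.6]
width: 0.145
```

```bash
python3 - <<'E'
from hm import *
o=bot.observe(); print(o["eef_pos"].round(4),o["contact_force"].round(2),o["width"]*85,o["joint_positions"].round(3))
for a in (2,):
    d=np.radians(a); T=tool(np.radians(10)); r=T.T@(B0+.0187*T[:,1]-hinge); print(r.round(4))
    Rx=R.from_rotvec([-d,0,0]).as_matrix(); print((Rx@r-r).round(5),(r-Rx.T@r).round(5))
E
```

```text
[0.4486 0.0136 0.1482] [-0.53 -0.48  6.61] 12.355725559360625 [ 0.02   0.24   2.179 -0.047  0.548  0.18 ]
[-0.     -0.0553 -0.2814]
[ 0.      -0.00979  0.0021 ] [ 0.      -0.00986  0.00176]
```

Emit:
{"method": "step_arm", "body": {"moves": "255 0 -0.005 0.001 -1 0 0;255 0 -0.0098 0.0021 -2 0 0;255 0 -0.0098 0.0021 -2 0 0;255 0 0 0 0 0 0;255 0 0 0 0 0 0"}}

```text
time_s: 27.25
eef_pos: [0.4501, 0.0134, 0.1725]
ee_rot: [-1.086, 1.228, -1.343]
contact_force: [6.0, -0.5, -3.6]
width: 0.153
```

```bash
cat >> hm.py <<'E'
def rep(t0=10):
    o=bot.observe(); M=R.from_rotvec(o["ee_rot"]).as_matrix()
    g=o["eef_pos"]-.0187*M[:,1]; v=g-hinge
    th=np.arctan2(v[2],-(v@kx))-np.arctan2(.024,.29)
    tilt=np.degrees(np.arctan2(M[:,1]@kx,-M[2,1]))
    print("th from pos",th.round(4),"radius",np.hypot(v[2],v@kx).round(4),"of",np.hypot(.29,.024).round(4),"th from tilt",np.radians(t0-tilt).round(4),"F",o["contact_force"].round(1),"M",o["moment"].round(2),"w",round(o["width"],3),"t",o["time_s"],"eef",o["eef_pos"].round(4))
def lid(p):
    X,ok=cloud(p); q=X-hinge
    a=q@kx; ky=np.cross(kz,kx); yy=q@ky; z=q[...,2]
    # lid top points: lid-frame z=.048 above hinge
    m=ok&(a>-.26)&(a<-.01)&(abs(yy)<.12)&(z>.035)
    from numpy import polyfit
    A=a[m];Z=z[m]
    # robust line z = k a + c
    k,c=polyfit(A,Z,1)
    for _ in range(8):
        r=abs(Z-k*A-c)<.008
        k,c=polyfit(A[r],Z[r],1)
    print("lid angle",-np.arctan(k).round(4),"offset",(c*np.cos(np.arctan(k))).round(4),"n",r.sum(),len(A))
E
python3 - <<'E'
from hm import *
rep()
p=bot.read_camera("scene"); lid(p); p=bot.read_camera("top"); lid(p)
E
```

```text
th from pos 0.0872 radius 0.2907 of 0.291 th from tilt 0.0848 F [ 6.  -0.5 -3.6] M [-0.12 -0.87  0.05] w 0.153 t 27.25 eef [0.4501 0.0134 0.1725]
lid angle 0.0827 offset 0.0486 n 9483 9760
lid angle 0.0829 offset 0.048 n 10283 10640
```

Emit:
{"method": "step_arm", "body": {"moves": "255 0 -0.0098 0.0023 -2 0 0;255 0 -0.0098 0.0023 -2 0 0;255 0 -0.0098 0.0023 -2 0 0;255 0 -0.0098 0.0022 -2 0 0;255 0 -0.0098 0.0022 -2 0 0;255 0 -0.0098 0.0022 -2 0 0;255 0 0 0 0 0 0"}}

```text
time_s: 28.22
eef_pos: [0.4624, 0.0119, 0.2308]
ee_rot: [-1.234, 1.394, -1.232]
contact_force: [1.0, 1.2, -1.2]
width: 0.15
```

```bash
python3 - <<'E'
from hm import *
rep()
p=bot.read_camera("scene"); lid(p); rep()
E
```

```text
th from pos 0.2956 radius 0.2908 of 0.291 th from tilt 0.2972 F [ 1.   1.2 -1.2] M [ 0.07 -0.37  0.  ] w 0.15 t 28.225 eef [0.4624 0.0119 0.2308]
lid angle 0.9418 offset -0.0186 n 781 15076
th from pos 0.2945 radius 0.2907 of 0.291 th from tilt 0.2965 F [ 1.9  0.9 -1.5] M [ 0.07 -0.52 -0.  ] w 0.159 t 28.275 eef [0.4623 0.0119 0.2305]
```

Emit:
{"method": "step_arm", "body": {"moves": "255 0 -0.0098 0.0021 -2 0 0;255 0 -0.0098 0.0021 -2 0 0;255 0 -0.0098 0.0021 -2 0 0;255 0 -0.0098 0.0021 -2 0 0;255 0 -0.0098 0.0021 -2 0 0;255 0 -0.0098 0.0021 -2 0 0;255 0 0 0 0 0 0"}}

```text
time_s: 29.15
eef_pos: [0.4866, 0.009, 0.2855]
ee_rot: [-1.375, 1.553, -1.107]
contact_force: [-2.3, 1.3, 0.9]
width: 0.152
```

```bash
python3 - <<'E'
s=open('hm.py').read()
s=s.replace("def lid(p):","def lid(p,th0=0.):").replace("k,c=polyfit(A,Z,1)\n","k,c=-np.tan(th0),.048/np.cos(th0)\n",1)
open('hm.py','w').write(s)
E
python3 - <<'E'
from hm import *
rep()
p=bot.read_camera("scene"); lid(p,.505); p=bot.read_camera("top"); lid(p,.505)
print(bot.observe()["joint_positions"].round(3))
E
```

```text
th from pos 0.505 radius 0.2908 of 0.291 th from tilt 0.5068 F [-2.3  1.3  0.9] M [ 0.15 -0.14 -0.07] w 0.152 t 29.15 eef [0.4866 0.009  0.2855]
lid angle 0.4997 offset 0.0483 n 9358 19411
lid angle 0.496 offset 0.0488 n 2858 9747
[-0.025  0.321  1.69   0.032  1.46   0.087]
```

Emit:
{"method": "step_arm", "body": {"moves": "255 0 -0.0098 0.0021 -2 0 0;255 0 -0.0098 0.0021 -2 0 0;255 0 -0.0049 0.001 -1 0 0;255 0 0 0 0 0 0;255 0 0 0 0 0 0;255 0 0 0 0 0 0;255 0 0 0 0 0 0"}}

```text
time_s: 30.12
eef_pos: [0.5002, 0.0073, 0.307]
ee_rot: [-1.432, 1.618, -1.051]
contact_force: [0.7, 3.3, -0.4]
width: 0.155
```

```bash
python3 - <<'E'
from hm import *
rep()
p=bot.read_camera("scene"); lid(p,.59); p=bot.read_camera("top"); lid(p,.59)
E
```

```text
th from pos 0.5939 radius 0.2909 of 0.291 th from tilt 0.5934 F [ 0.7  3.3 -0.4] M [ 0.45 -0.22 -0.21] w 0.155 t 30.125 eef [0.5002 0.0073 0.307 ]
lid angle 0.5892 offset 0.0482 n 9021 21861
lid angle 0.5868 offset 0.0488 n 2413 11261
```

The lid has been held at about 0.59, past balance. Easing it back about 9°.

Emit:
{"method": "step_arm", "body": {"moves": "255 0 0.0049 -0.0009 1 0 0;255 0 0.0098 -0.0018 2 0 0;255 0 0.0098 -0.0018 2 0 0;255 0 0.0098 -0.0018 2 0 0;255 0 0.0074 -0.0014 1.5 0 0;255 0 0.0025 -0.0005 0.5 0 0;255 0 0 0 0 0 0;255 0 0 0 0 0 0;255 0 0 0 0 0 0;255 0 0 0 0 0 0"}}

```text
time_s: 31.48
eef_pos: [0.4777, 0.01, 0.2686]
ee_rot: [-1.328, 1.5, -1.151]
contact_force: [1.4, 5.1, -0.4]
width: 0.149
```

```bash
python3 - <<'E'
from hm import *
rep()
p=bot.read_camera("scene"); lid(p,.435); print(rim(p,(.427,.35),.17)); cv2.imwrite("pics/s5.png",p["pixels"])
p=bot.read_camera("top"); lid(p,.435); cv2.imwrite("pics/t5.png",p["pixels"])
for n,l in [("top",x) for x in ["post_a","glaze_jar","rib","brush","knife","clay_cylinder"]]:
    for d in bot.find_in(p,l)[:2]:
        if d["p"]>.3: print(l,round(d["p"],2),np.round(d["location"],3))
rep()
E
```

```text
th from pos 0.4381 radius 0.2908 of 0.291 th from tilt 0.4362 F [ 1.4  5.1 -0.4] M [ 0.59 -0.54 -0.11] w 0.149 t 31.475 eef [0.4777 0.01   0.2686]
lid angle 0.4338 offset 0.0482 n 9523 17678
(array([0.4281, 0.349 , 0.0304]), array([0.4281, 0.349 ]), 265, np.float64(0.1697))
lid angle 0.432 offset 0.0485 n 4283 10071
post_a 0.59 [0.355 0.175 0.05 ]
post_a 0.58 [ 0.337 -0.165  0.052]
glaze_jar 0.91 [0.695 0.37  0.09 ]
rib 0.85 [ 0.286 -0.255  0.024]
rib 0.57 [ 0.679 -0.034  0.224]
brush 0.79 [0.238 0.247 0.018]
clay_cylinder 0.67 [ 0.676 -0.393  0.025]
th from pos 0.4379 radius 0.2908 of 0.291 th from tilt 0.4361 F [ 2.2  4.7 -0.9] M [ 0.65 -0.58 -0.21] w 0.152 t 31.875 eef [0.4777 0.0101 0.2685]
```

View pics/s5.png

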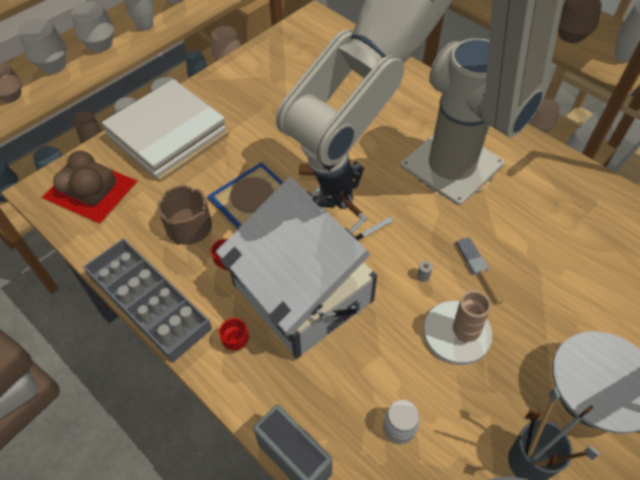

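View pics/t5.png

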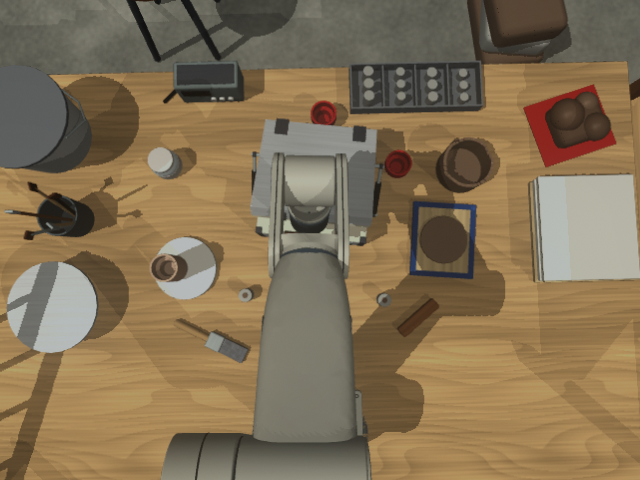

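The lid is held still at about 0.434 rad with the gripper on its handle, at (345,195) in the scene picture. The stack stands on the bat at (472,315), and the bystanders are where they were. Handing in.

```bash
python3 -c "
from station import bot
print(bot.finish_job()); o=bot.observe(); print(o['time_s'],o['eef_pos'])"
```

```text
the job is handed in; nothing more can be done
None
the job is handed in; nothing more can be done
```

I set tumbler a into the one on the bat and tumbler b on top of it. I then raised the lid by its handle to about 0.59 rad, past balance, and eased it back. The job was handed in at about 32 s with the gripper still holding the handle.

**Lid:** It read 0.434 rad from the scene camera, 0.432 from the top camera and 0.438 from the arm's pose. That is about 5° below balance, and the arm's pose stayed still between the last readings.

**Stack:** The top rim was at z = 0.1697 m against 0.170 expected. From tumbler to tumbler the axes were off by about 1.5–2 mm, against the 6 mm limit.

**Bystanders:** In the last top view, the posts, jar, rib, brush and clay cylinder were within a few millimetres of where they started. The network did not find the knife in that last view. In the scene picture it appears to lie where it did, but I did not measure it.

No check failed. The scene and top rim fits of a tumbler while it was in the gripper were thrown off by the gripper, and one lid-angle fit during the lift went wrong. I used the wrist camera for the tumbler and corrected the lid fit.

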